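# Fetch the eraser from the lidded organiser and sort the strays into two trays

### The arm

A 7-joint arm with a two-finger parallel gripper is mounted at the origin on a cart in front of the work surface, level with it; the furniture and walls round the work are solid. World frame = base frame: x ahead of the robot, y to its left, z up, the work surface at z = 0. Lengths are in m, angles in rad, forces in N, time in s.
With the tool pointing down it reaches from about 0.4 to 0.85 m from the base axis. Payload 10.4 kg.
Tool frame: the origin (TCP) lies midway between the tips of the shut fingers; the grasp point (between the pads) lies 19 mm behind it; z points along the fingers, y is the line along which they close (so a half turn about z gives the same grasp; the last joint's range is limited). The gripper opens to 85 mm and grips with 20 to 120 N. Pads are 22 mm wide; open, the fingers measure 114 mm over their backs; the gripper's body (76 mm by 85 mm) begins 54 mm behind the grasp point. The pads swing forward as they close: fully open they stand 13 mm farther back than shut.
Start: joints at [1.296, 0.332, -0.065, 1.46, 0.022, 1.35, -0.088], TCP at [0.156, -0.605, 0.231] pointing down, gripper open.
Joint ranges: [-2.6, 2.6], [-0.5, 2.12], [-1.47, 1.34], [0.16, 2.42], [-1.27, 4.41], [0.06, 2.06], [-2.6, 2.6]. Speed limits (rad/s): [2.22, 2.22, 2.79, 2.79, 3.14, 3.14, 3.14].

### API

Orientations are given as a unit quaternion [x, y, z, w].
In Python, from workcell import get_obs, camera, camera_params, hand_in gives the robot as it stands.
- The arm moves only by the tool carry_out, never from a script. Its argument "commands" is a list that holds one entry, the list of rows, each a list of 6 numbers: the shift along the tool's x, y, z in units of 40 mm (1.0 is 40 mm), then the turn, a rotation vector about the tool's x, y, z in units of 6 degrees (1.0 is 6 degrees). In form: [[[x, y, z, ax, ay, az], ...]]. A call has 1 to 20 rows; each row shifts and turns the commanded pose from where the row before left it, along the tool's axes as they then stand; what a row does not reach is not made up. A row lasts 1/12 s, in which the tool goes at most 41.7 mm and 7.16 degrees, less where a joint would pass 70% of its speed; a pose out of reach is approached as far as the arm can. A call is refused whole if a number of a shift passes 1 or a number of a turn 1, either way. A call with a gripper value outside its range is refused whole. "hand" is the closure, from -1 (fully open) to 1 (shut), set as the call begins (left out, the last holds). The fingers move at their own pace and stop on an object; "force" is the grip in N (left out, the last holds). Time passes only in rows, so rows that do not move let the fingers close. It gives the time, the measured TCP pose, the force, the opening and the grip force at its end, in the units of the state.
- get_obs(): the state, without advancing time (a new reading comes with each control period).
- camera(name): name is "side" or "top"; returns the picture (420x560x3 uint8, red, green, blue); there is no depth.
- camera_params(name): a dict with "mtx" (3x3 intrinsics, pixels), "R" (3x3) and "t" (3): a world point X has camera coordinates R X + t. Camera axes: x right, y down, z forward; pixel columns grow to the right and rows downward; lengths in m; the calibration is good to about 2 mm. A picture is of the moment at which its call begins. camera_params takes no time and is no camera call.
- hand_in(): hands the job in; it is judged then, once.
The state is a dict: "clock": time; "joint_pos": joint angles; "joint_velocities": joint speeds; "tau": joint torques, N m; "position": TCP position; "ee_rot": TCP orientation; "ft_force": force on the tool from outside, world axes, zero at the start; "torque": the same for the moment, N m; "grip_width": opening from 0.0 (shut) to 1.0 (fully open); "grasp_force": force on a finger pad.
Only numpy, scipy, OpenCV 4.12 (cv2) and the standard library are available. Lean on these libraries where they do the work, as an engineer would, in place of code of your own. Each camera call takes 0.05 s, during which the arm holds its last target. There are 200 camera calls.

### The job

Get the desk ready for a drawing session: take the eraser out of the four-lid organiser (you can see it through its clear lid; open no other lid and shut that one again) and lay it in the long pen tray, together with every pen and highlighter lying loose on the desk. The loose gadgets - memory stick, white video adapter, little white network switch - go in the felt-lined gadget tray instead. Everything must lie properly inside its tray, and all else stays where it is.

Things in the scene. Friction and masses are not known exactly. Their poses are not given: they have to be found in the camera images.
- organiser: Fixed birch box, 92 (x) x 325 (y) x 32 high; walls, dividers, floor 5 thick. Four compartments, each 82 (x) x 75 (y) x 27 deep inside, in a row along its y: numbers 1 to 4 centred on y = +120, +40, -40, -120, x = 0. Each holds one thing (eraser, clip, sharpener or staples), shuffled from start to start. Origin: centre of its underside; x points away from the robot, z up.
- lid_1 (a joint): Lid over compartment 1: 0 shut, grows as its front swings up and back, stop at 1.8 rad. Axis along the organiser's y at x = +46, z = +32.5 in its frame, lid centred on y = 120. Damped, 60 g: let go below 1.3 rad it sinks shut by itself in about 3 s, past 1.65 it sinks open on to its stop. Birch frame with a clear pane, 78 wide, 94 long, 5 thick.
- lid_2 (a joint): Lid over compartment 2: 0 shut, grows as its front swings up and back, stop at 1.8 rad. Axis along the organiser's y at x = +46, z = +32.5 in its frame, lid centred on y = 40. Damped, 60 g: let go below 1.3 rad it sinks shut by itself in about 3 s, past 1.65 it sinks open on to its stop. Birch frame with a clear pane, 78 wide, 94 long, 5 thick.
- lid_3 (a joint): Lid over compartment 3: 0 shut, grows as its front swings up and back, stop at 1.8 rad. Axis along the organiser's y at x = +46, z = +32.5 in its frame, lid centred on y = -40. Damped, 60 g: let go below 1.3 rad it sinks shut by itself in about 3 s, past 1.65 it sinks open on to its stop. Birch frame with a clear pane, 78 wide, 94 long, 5 thick.
- lid_4 (a joint): Lid over compartment 4: 0 shut, grows as its front swings up and back, stop at 1.8 rad. Axis along the organiser's y at x = +46, z = +32.5 in its frame, lid centred on y = -120. Damped, 60 g: let go below 1.3 rad it sinks shut by itself in about 3 s, past 1.65 it sinks open on to its stop. Birch frame with a clear pane, 78 wide, 94 long, 5 thick.
- lid_1_knob (a point): Centre of the head of lid 1's turned wooden knob, moving with the lid. Head 17 in diameter, 12 high, on a neck 9 thick; its centre is 17 above the lid's top face (knob 24 high in all) and 84 from the hinge axis; the lid's front edge is 10 further. Lid shut: the knob stands upright, this point 54 above the desk.
- lid_2_knob (a point): Centre of the head of lid 2's turned wooden knob, moving with the lid. Head 17 in diameter, 12 high, on a neck 9 thick; its centre is 17 above the lid's top face (knob 24 high in all) and 84 from the hinge axis; the lid's front edge is 10 further. Lid shut: the knob stands upright, this point 54 above the desk.
- lid_3_knob (a point): Centre of the head of lid 3's turned wooden knob, moving with the lid. Head 17 in diameter, 12 high, on a neck 9 thick; its centre is 17 above the lid's top face (knob 24 high in all) and 84 from the hinge axis; the lid's front edge is 10 further. Lid shut: the knob stands upright, this point 54 above the desk.
- lid_4_knob (a point): Centre of the head of lid 4's turned wooden knob, moving with the lid. Head 17 in diameter, 12 high, on a neck 9 thick; its centre is 17 above the lid's top face (knob 24 high in all) and 84 from the hinge axis; the lid's front edge is 10 further. Lid shut: the knob stands upright, this point 54 above the desk.
- eraser: Block eraser, white with a green paper sleeve, 21 (x) x 48 (y) x 12. Origin: centre of its underside. It starts in one of the closed compartments, its long side about along the organiser's x.
- binder_clip: Black binder clip, 32 x 46 x 14 (solid part 32 x 32), kept in a compartment; stays there. Origin: centre of its underside.
- sharpener: Brass pencil sharpener, 15 x 26 x 14, kept in a compartment; stays there. Origin: centre of its underside.
- staple_strip: Strip of steel staples, 13 x 50 x 6.5, kept in a compartment; stays there. Origin: centre of its underside.
- pen_tray: Low dark wooden pen tray, fixed, 88 (x) x 210 (y) x 20 high; inside 78 x 200, walls 5, floor 4 above the desk. Stands left or right of the organiser, its long side about along world x. Origin: centre of its underside.
- gadget_tray: Birch tray with grey felt floor, fixed, 124 (x) x 180 (y) x 34 high; inside 114 x 170, walls and floor 5. Stands on the other side from the pen tray, its long side about along world x. Origin: centre of its underside.
- highlighter_a: Orange highlighter with black cap, lying, 16 (x) x 118 (y) x 14 (solid part 12 high). Origin: centre of its underside. May be absent.
- highlighter_b: Another highlighter, the same. May be absent.
- pen: Slim black pen, lying, 12 (x) x 145 (y) x 9. Origin: centre of its underside. May be absent.
- memory_stick: Dark red memory stick, 18 (x) x 56 (y) x 8. Origin: centre of its underside. May be absent.
- video_adapter: White video adapter block, 24 (x) x 48 (y) x 13. Origin: centre of its underside. May be absent.
- network_switch: Little white network switch box, 56 (x) x 75 (y) x 20. Origin: centre of its underside. May be absent.
- mug_tea: Tea mug, 90 across, 94 high, behind the left-hand tray; bystander. Origin on its underside.
- sticky_pad: Block of sticky notes, 75 x 75 x 16, at the organiser's left end; bystander. Origin: centre of its underside.
- stapler: Desk stapler, 38 x 151 x 52, at the far left; bystander. Origin: centre of its underside.

How it is judged:
By the outcome, as a careful person would: the job done as asked, in the order asked, and still so for the second after the job is handed in, with the robot touching nothing.
Of highlighter_a, highlighter_b, pen, memory_stick, video_adapter, network_switch only 3 to 5 are there at a start; the rules pass over those that are not, and their reading is None.
At some moment in a run one of highlighter_a, highlighter_b, pen, memory_stick, video_adapter, network_switch may be knocked a few centimetres aside while the robot is not near it.
Once in a run the grip may slacken for a moment while it holds something.
It also fails if it takes over 210 s, if anything falls off the work surface, if the arm or the gripper's body presses on something with over 40 N, if the wrist force passes 120 N, or if a joint passes its speed limit or range.

## Working session

There is one attempt and no reset: what is moved stays moved. The work goes in short steps, Python scripts to look and compute and a tool call to move; the robot and the scene stay as the last step left them, time stands still between calls to the robot, and variables do not carry over. Pictures are saved under pics/ and viewed, at most 14 in all, crops included, and the job is handed in when it is done.

Besides the shell and the picture viewer there is one more tool, called after "Emit:" as name(argument=value, ...), one argument or row to a line, values as JSON. carry_out: Moves the arm, as the interface text tells. Its arguments: {"type":"object","properties":{"commands":{"type":"array"},"hand":{"type":"number"},"force":{"type":"number"}},"required":["commands"]}

```bash
mkdir -p pics; python3 - <<'E'
from workcell import *
import cv2
for n in("top","side"):
    cv2.imwrite(f"pics/{n}0.png",camera(n)[:,:,::-1]); p=camera_params(n); print(n,p)
o=get_obs();print({k:o[k] for k in("clock","position","ee_rot","grip_width","ft_force")})
E
```

```text
top {'mtx': array([[498.6953448 ,   0.        , 276.09080675],
       [  0.        , 498.6953448 , 206.28335913],
       [  0.        ,   0.        ,   1.        ]]), 'R': array([[ 0.01161569, -0.9999196 ,  0.00508706],
       [-0.9823955 , -0.01236045, -0.18640357],
       [ 0.18645147, -0.0028323 , -0.98246009]]), 't': array([0.04585063, 0.55119151, 1.43601867])}
side {'mtx': array([[402.18690417,   0.        , 278.13502861],
       [  0.        , 402.18690417, 213.29497661],
       [  0.        ,   0.        ,   1.        ]]), 'R': array([[-0.92060423, -0.39037243,  0.00985974],
       [-0.24443203,  0.55637873, -0.79416352],
       [ 0.3045338 , -0.73352033, -0.60762414]]), 't': array([0.50042686, 0.16147277, 1.08707982])}
{'clock': 0.1, 'position': array([ 0.15562184, -0.60495409,  0.23058214]), 'ee_rot': array([ 9.92085653e-01,  1.25561211e-01, -1.11527348e-04, -6.53327149e-04]), 'grip_width': 0.9956966547667774, 'ft_force': array([-0.59606444, -0.26699155,  0.59726426])}
```

View pics/top0.png

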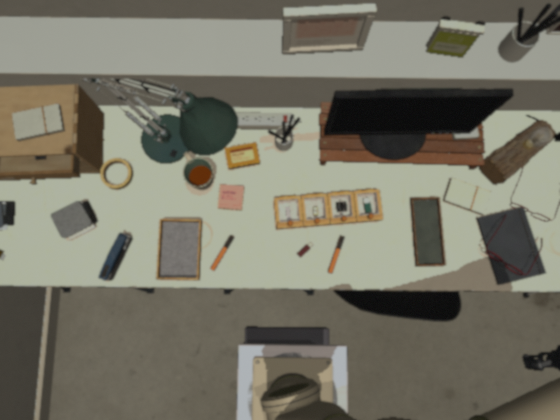

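View pics/side0.png

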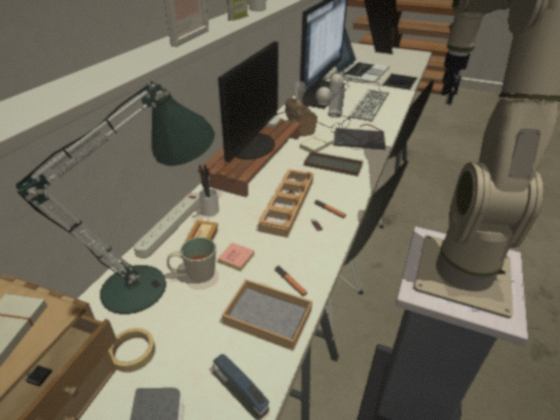

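```bash
cat > h.py <<'E'
from workcell import *
import numpy as np, cv2
from scipy.spatial.transform import Rotation as Ro
def px2w(n,u,v,z):
    p=camera_params(n); d=p["R"].T@np.linalg.inv(p["mtx"])@[u,v,1]; c=-p["R"].T@p["t"]
    return c+d*(z-c[2])/d[2]
def w2px(n,X):
    p=camera_params(n); q=p["mtx"]@(p["R"]@np.array(X,float)+p["t"]); return q[:2]/q[2]
def crop(n,f,x0,y0,x1,y1,s):
    im=camera(n)[:,:,::-1]; c=cv2.resize(im[y0:y1,x0:x1],None,fx=s,fy=s,interpolation=cv2.INTER_CUBIC)
    cv2.imwrite("pics/"+f,c); return im
def st():
    o=get_obs(); R=Ro.from_quat(o["ee_rot"]); print(round(o["clock"],2),np.round(o["position"],4),np.round(R.as_matrix(),3).tolist(),round(o["grip_width"],3),np.round(o["ft_force"],1)); return o
E
python3 - <<'E'
from h import *
im=crop("top","top1.png",145,170,455,290,2.58)
crop("top","org.png",265,180,395,235,6)
E
```

```text
(no output)
```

View pics/top1.png

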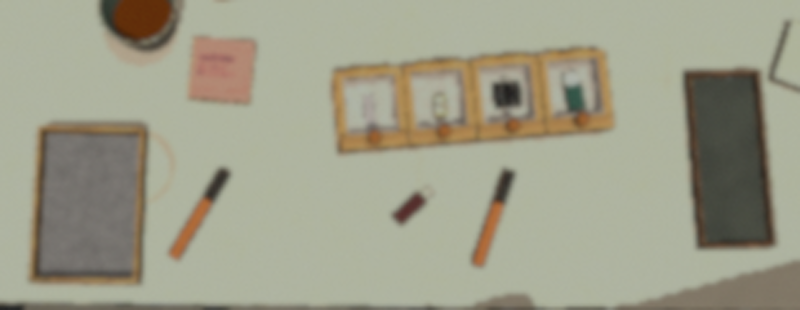

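View pics/org.png

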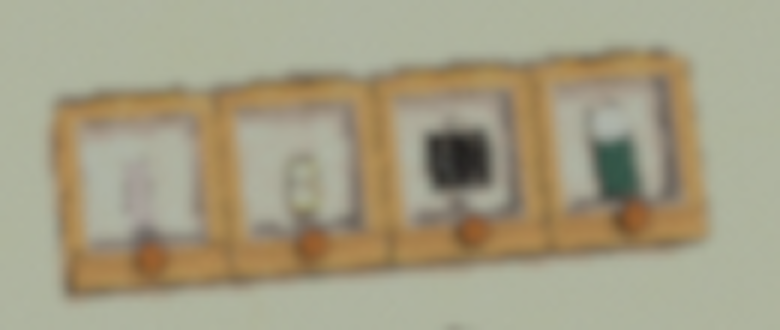

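```bash
python3 - <<'E'
from h import *
im=np.mean([camera("top").astype(float) for _ in range(4)],0)[:,:,::-1].astype(np.uint8)
np.save("im0.npy",im)
hsv=cv2.cvtColor(im,cv2.COLOR_BGR2HSV)
def rect(mask,z,name,n="top"):
    k=cv2.connectedComponentsWithStats(mask.astype(np.uint8))
    for i in range(1,k[0]):
        if k[2][i,4]<15: continue
        v,u=np.nonzero(k[1]==i); W=np.array([px2w(n,a,b,z)[:2] for a,b in zip(u,v)],np.float32)
        c=cv2.minAreaRect(W*1000); B=cv2.boxPoints(c)
        print(name,np.round(W.mean(0),4),"rect c",np.round(c[0],1),"size",np.round(c[1],1),"ang",round(c[2],1),"px",k[3][i].round(1))
H,S,V=[hsv[:,:,i].astype(int) for i in range(3)]
print("desk",hsv[270,260],"org frame",hsv[219,310],"pen",hsv[230,427],"hl",hsv[262,333],"gad",hsv[250,180],"stick",hsv[250,304])
win=np.zeros(H.shape,bool); win[185:288,140:455]=1
fg=win&((S>45)|(V<130))
rect(fg,0.02,"fg")
g=cv2.createCLAHE(8,(8,8)).apply(im[:,:,1])[170:290,140:460]
cv2.imwrite("pics/clahe.png",cv2.resize(g,None,fx=2.5,fy=2.5,interpolation=cv2.INTER_CUBIC))
cv2.imwrite("pics/fg.png",fg[170:290,140:460]*255)
E
```

```text
desk [ 38  27 179] org frame [ 17  67 144] pen [37 32 72] hl [ 13 171 174] gad [ 15  17 118] stick [  3 123  85]
fg [0.6092 0.2894] rect c [606.  288.2] size [28.3 76.7] ang 0.7 px [199.  188.5]
fg [0.5837 0.1921] rect c [582.4 193.4] size [78.1 79.1] ang 0.7 px [230.5 197. ]
fg [ 0.6015 -0.4671] rect c [ 601.7 -467.1] size [56.5 17.9] ang 0.1 px [445.6 194. ]Traceback (most recent call last):
  File "<stdin>", line 16, in <module>
  File "<stdin>", line 9, in rect
  File "h.py", line 5, in px2w
    p=camera_params(n); d=p["R"].T@np.linalg.inv(p["mtx"])@[u,v,1]; c=-p["R"].T@p["t"]
ValueError: time passes only in moves, steps and waits
```

```bash
python3 - <<'E'
s=open('h.py').read()
s=s.replace('def px2w','import functools\ncp=functools.lru_cache(None)(camera_params)\ndef px2w',1).replace('p=camera_params(n)','p=cp(n)')
s+='''
def rect(mask,z,name,n="top"):
    k=cv2.connectedComponentsWithStats(mask.astype(np.uint8))
    for i in range(1,k[0]):
        if k[2][i,4]<12: continue
        v,u=np.nonzero(k[1]==i); W=np.array([px2w(n,a,b,z)[:2] for a,b in zip(u,v)],np.float32)
        c=cv2.minAreaRect(W*1000); d=np.linalg.eigh(np.cov(W.T))[1][:,1]
        print(name,"mean",np.round(W.mean(0),4),"rect c",np.round(c[0],1),"size",np.round(c[1],1),"ang",round(c[2],1),"long axis deg",round(np.degrees(np.arctan2(d[1],d[0]))%180,1),"px",k[3][i].round(1))
'''
open('h.py','w').write(s)
E
python3 - <<'E'
from h import *
im=np.load("im0.npy")
hsv=cv2.cvtColor(im,cv2.COLOR_BGR2HSV)
H,S,V=[hsv[:,:,i].astype(int) for i in range(3)]
win=np.zeros(H.shape,bool); win[185:288,140:455]=1
fg=win&((S>50)|(V<135))
rect(fg,0.02,"fg@.02")
g=cv2.createCLAHE(8,(8,8)).apply(im[:,:,1])[170:290,140:460]
cv2.imwrite("pics/clahe.png",cv2.resize(g,None,fx=2.5,fy=2.5,interpolation=cv2.INTER_CUBIC))
k=np.array([px2w("top",265+u/6,180+v/6,0.054)[:2] for u,v in((150,257),(313,241),(474,229),(635,215))]);print("knobs",k.round(4))
print("lid corners z.0375",np.array([px2w("top",265+u/6,180+v/6,.0375)[:2] for u,v in((55,98),(685,55),(706,240),(70,293))]).round(4))
E
```

```text
fg@.02 mean [0.61   0.2888] rect c [607.6 288.2] size [25.1 70.6] ang 0.7 long axis deg 92.4 px [199.2 188.2]
fg@.02 mean [0.5843 0.1922] rect c [583.9 192.2] size [75.  76.4] ang 0.7 long axis deg 149.8 px [230.5 196.8]
fg@.02 mean [ 0.5991 -0.4694] rect c [ 597.8 -470.3] size [61.8 30. ] ang 11.5 long axis deg 179.2 px [446.4 194.8]
fg@.02 mean [ 0.5503 -0.1125] rect c [ 553.1 -104.6] size [105.6 331.6] ang 5.5 long axis deg 95.5 px [330.2 209. ]
fg@.02 mean [ 0.4857 -0.4049] rect c [ 487.4 -404.8] size [212.9  92.7] ang 2.4 long axis deg 2.4 px [427.  231.3]
fg@.02 mean [0.4236 0.3421] rect c [424.2 342. ] size [131.6 186.9] ang 89.9 long axis deg 179.5 px [178.9 248.8]
fg@.02 mean [0.4132 0.2138] rect c [414.5 213.2] size [ 17.6 119.6] ang 60.5 long axis deg 150.5 px [221.6 252.7]
fg@.02 mean [ 0.4136 -0.128 ] rect c [ 413.5 -128.3] size [ 17.9 119.1] ang 71.1 long axis deg 161.0 px [335.7 254. ]
fg@.02 mean [ 0.4229 -0.0303] rect c [423.1 -30.7] size [17.4 42.9] ang 41.7 long axis deg 131.8 px [303.2 250.4]
fg@.02 mean [ 0.3337 -0.4196] rect c [ 340.9 -392.6] size [ 44.1 175. ] ang 0.7 long axis deg 98.7 px [434.3 282.1]
fg@.02 mean [ 0.3182 -0.1468] rect c [ 318.9 -143.9] size [ 5.8 50.3] ang 0.7 long axis deg 93.1 px [342.4 286.2]
fg@.02 mean [0.3093 0.4234] rect c [309.3 423.4] size [ 0. 56.] ang 0.7 long axis deg 90.7 px [149.5 287. ]
knobs [[ 0.5008  0.0108]
 [ 0.5098 -0.0697]
 [ 0.5168 -0.1494]
 [ 0.5248 -0.2292]]
lid corners z.0375 [[ 0.5838  0.0586]
 [ 0.6101 -0.2598]
 [ 0.5154 -0.2677]
 [ 0.4848  0.05  ]]
```

View pics/clahe.png

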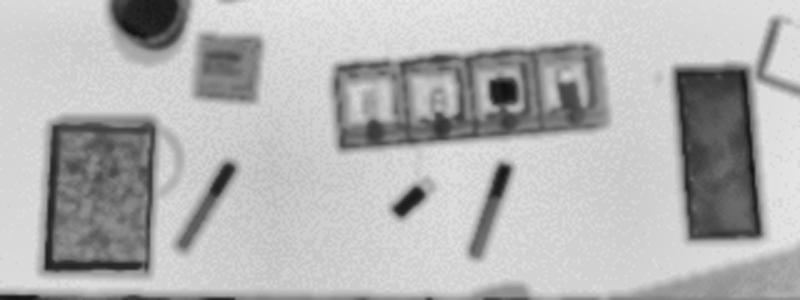

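```bash
cat >> h.py <<'E'
def go(x,y,z,head=None,o=None):
    "units: turn about tool z first, then total shift in tool axes (TCP)"
    o=o or st(); R=Ro.from_quat(o["ee_rot"]).as_matrix(); h=np.degrees(np.arctan2(R[1,0],R[0,0]))
    t=0
    if head is not None:
        t=(h-head+180)%360-180; R=R@Ro.from_euler("z",t,degrees=True).as_matrix()
    print("heading",round(h,2),"turn z",round(t/6,3),"shift",np.round(R.T@(np.array([x,y,z])-o["position"])/.04,3))
E
python3 - <<'E'
from h import *
go(.5242,-.2288,.15,5.7)
p=px2w("top",265+614/6,180+150/6,.017);print("eraser",p.round(4))
for a,b,z in((221.6,252.7,.012),(335.7,254,.012),(303.2,250.4,.008)): print(px2w("top",a,b,z).round(4))
E
```

```text
0.4 [ 0.1558 -0.6052  0.2312] [[0.968, 0.249, -0.0], [0.249, -0.968, 0.0], [0.0, -0.0, -1.0]] 1.003 [-0.8 -0.4 -0.6]
heading 14.43 turn z 1.455 shift [10.1   -8.449  2.031]
eraser [ 0.5647 -0.2266  0.017 ]
[0.4139 0.2147 0.012 ]
[ 0.4141 -0.1288  0.012 ]
[ 0.4242 -0.0311  0.008 ]
```

Emit:
carry_out(
  commands=[
    [[0,0,0,0,0,0.72],[0,0,0,0,0,0.72],[0.63,-0.53,0.125,0,0,0],[0.63,-0.53,0.125,0,0,0],[0.63,-0.53,0.125,0,0,0],[0.63,-0.53,0.125,0,0,0],[0.63,-0.53,0.125,0,0,0],[0.63,-0.53,0.125,0,0,0],[0.63,-0.53,0.125,0,0,0],[0.63,-0.53,0.125,0,0,0],[0.63,-0.53,0.125,0,0,0],[0.63,-0.53,0.125,0,0,0],[0.63,-0.53,0.125,0,0,0],[0.63,-0.53,0.125,0,0,0],[0.63,-0.53,0.125,0,0,0],[0.63,-0.53,0.125,0,0,0],[0,0,0,0,0,0],[0,0,0,0,0,0]],
  ],
  hand=0.2,
)

```text
clock: 1.9
position: [0.4779, -0.2725, 0.161]
ee_rot: [0.999, 0.053, -0.0, -0.0]
ft_force: [-0.6, -0.7, 1.0]
grip_width: 0.4
grasp_force: 0.0
```

Emit:
carry_out(
  commands=[
    [[0.42,-0.32,0,0,0,0.02],[0.42,-0.32,0,0,0,0.02],[0.42,-0.32,0,0,0,0.02],[0,0,0.5,0,0,0],[0,0,0.5,0,0,0],[0,0,0.5,0,0,0],[0,0,0,0,0,0],[0,0,0,0,0,0],[0,0,0,0,0,0]],
  ],
)

```text
clock: 2.65
position: [0.5234, -0.2322, 0.1026]
ee_rot: [0.999, 0.047, 0.001, 0.0]
ft_force: [0.4, -0.7, 0.4]
grip_width: 0.401
grasp_force: 0.0
```

```bash
python3 - <<'E'
from h import *
go(.5242,-.2288,.042,5.7)
crop("side","s2.png",230,140,350,230,5)
E
```

```text
2.65 [ 0.5234 -0.2322  0.1026] [[0.996, 0.094, 0.001], [0.094, -0.996, -0.001], [0.001, 0.001, -1.0]] 0.401 [ 0.4 -0.7  0.4]
heading 5.37 turn z -0.056 shift [ 0.026 -0.085  1.516]
```

View pics/s2.png

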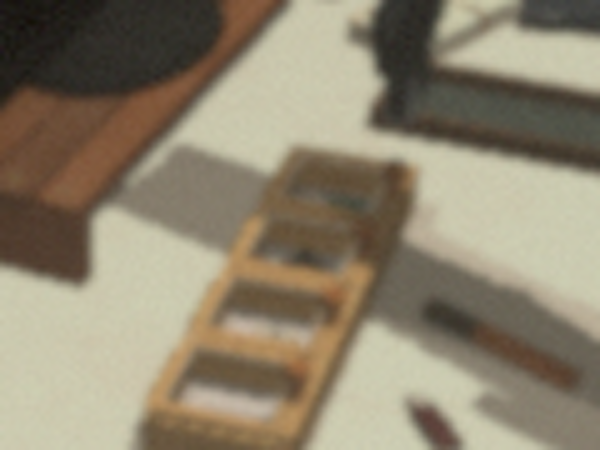

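```bash
python3 - <<'E'
from h import *
print(px2w("side",309.6,174,.054),w2px("side",(.5234,-.2322,.1026)))
E
```

```text
[ 0.52267077 -0.22567538  0.054     ] [310.86892615 160.69703862]
```

Emit:
carry_out(
  commands=[
    [[0.02,-0.08,0.3,0,0,0],[0,0,0.3,0,0,0],[0,0,0.3,0,0,0],[0,0,0.3,0,0,0],[0,0,0.26,0,0,0],[0,0,0,0,0,0],[0,0,0,0,0,0],[0,0,0,0,0,0]],
  ],
)

```text
clock: 3.37
position: [0.524, -0.2281, 0.0432]
ee_rot: [0.999, 0.047, 0.0, 0.0]
ft_force: [0.4, 0.2, -0.1]
grip_width: 0.399
grasp_force: 0.0
```

Emit:
carry_out(
  commands=[
    [[0,0,0,0,0,0],[0,0,0,0,0,0],[0,0,0,0,0,0],[0,0,0,0,0,0],[0,0,0,0,0,0],[0,0,0,0,0,0],[0,0,0,0,0,0],[0,0,0,0,0,0]],
  ],
  hand=1,
  force=25,
)

```text
clock: 4.03
position: [0.5241, -0.2281, 0.0435]
ee_rot: [0.999, 0.047, 0.0, 0.0]
ft_force: [-0.9, 0.7, 6.4]
grip_width: 0.179
grasp_force: 24.5
```

```bash
python3 - <<'E'
import numpy as np
t=np.radians(np.arange(0,101,5)); x=-84*np.cos(t)+21.5*np.sin(t); z=84*np.sin(t)+21.5*np.cos(t)
print([[round(a/40,2),0,round(-b/40,2),0,0,0] for a,b in zip(np.diff(x),np.diff(z))], x[-1]-x[0],z[-1]-z[0])
E
```

```text
[[np.float64(0.05), 0, np.float64(-0.18), 0, 0, 0], [np.float64(0.07), 0, np.float64(-0.18), 0, 0, 0], [np.float64(0.09), 0, np.float64(-0.17), 0, 0, 0], [np.float64(0.1), 0, np.float64(-0.16), 0, 0, 0], [np.float64(0.11), 0, np.float64(-0.15), 0, 0, 0], [np.float64(0.13), 0, np.float64(-0.14), 0, 0, 0], [np.float64(0.14), 0, np.float64(-0.13), 0, 0, 0], [np.float64(0.15), 0, np.float64(-0.12), 0, 0, 0], [np.float64(0.16), 0, np.float64(-0.1), 0, 0, 0], [np.float64(0.17), 0, np.float64(-0.09), 0, 0, 0], [np.float64(0.17), 0, np.float64(-0.07), 0, 0, 0], [np.float64(0.18), 0, np.float64(-0.06), 0, 0, 0], [np.float64(0.18), 0, np.float64(-0.04), 0, 0, 0], [np.float64(0.19), 0, np.float64(-0.03), 0, 0, 0], [np.float64(0.19), 0, np.float64(-0.01), 0, 0, 0], [np.float64(0.19), 0, np.float64(0.01), 0, 0, 0], [np.float64(0.19), 0, np.float64(0.02), 0, 0, 0], [np.float64(0.19), 0, np.float64(0.04), 0, 0, 0], [np.float64(0.18), 0, np.float64(0.05), 0, 0, 0], [np.float64(0.18), 0, np.float64(0.07), 0, 0, 0]] 119.75981361378462 57.49041543318647
```

Emit:
carry_out(
  commands=[
    [[0.05,0,-0.18,0,0,0],[0.07,0,-0.18,0,0,0],[0.09,0,-0.17,0,0,0],[0.1,0,-0.16,0,0,0],[0.11,0,-0.15,0,0,0],[0.13,0,-0.14,0,0,0],[0.14,0,-0.13,0,0,0],[0.15,0,-0.12,0,0,0],[0.16,0,-0.1,0,0,0],[0.17,0,-0.09,0,0,0]],
  ],
)

```text
clock: 4.87
position: [0.5707, -0.2236, 0.1002]
ee_rot: [0.999, 0.047, -0.0, 0.0]
ft_force: [-2.5, -0.3, -1.7]
grip_width: 0.18
grasp_force: 24.5
```

Emit:
carry_out(
  commands=[
    [[0.17,0,-0.07,0,0,0],[0.18,0,-0.06,0,0,0],[0.18,0,-0.04,0,0,0],[0.19,0,-0.03,0,0,0],[0.19,0,-0.01,0,0,0],[0.19,0,0.01,0,0,0],[0.19,0,0.02,0,0,0],[0.19,0,0.04,0,0,0],[0.18,0,0.05,0,0,0],[0.18,0,0.07,0,0,0],[0,0,0,0,0,0],[0,0,0,0,0,0],[0,0,0,0,0,0]],
  ],
)

```text
clock: 5.95
position: [0.6454, -0.2164, 0.1013]
ee_rot: [0.999, 0.048, 0.001, 0.0]
ft_force: [0.4, 0.7, 6.2]
grip_width: 0.18
grasp_force: 24.7
```

```bash
python3 - <<'E'
from h import *
st()
crop("side","s3.png",230,110,350,230,5)
E
```

```text
5.95 [ 0.6454 -0.2164  0.1013] [[0.995, 0.095, 0.003], [0.095, -0.995, -0.0], [0.003, 0.001, -1.0]] 0.18 [0.4 0.7 6.2]
```

View pics/s3.png

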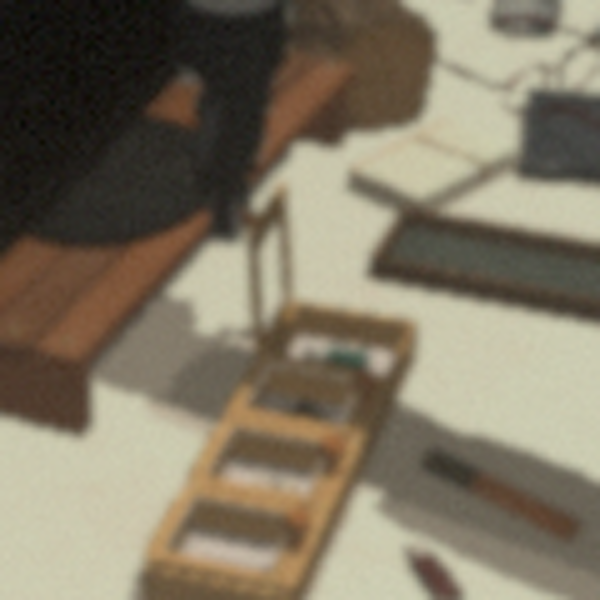

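Emit:
carry_out(
  commands=[
    [[0,0,0,0,0,0],[0,0,0,0,0,0],[0,0,0,0,0,0],[0,0,0,0,0,0],[0,0,-0.3,0,0,0],[0,0,-0.6,0,0,0],[0,0,-0.6,0,0,0],[0,0,-0.6,0,0,0],[0,0,-0.2,0,0,0],[0,0,0,0,0,0]],
  ],
  hand=0.2,
)

```text
clock: 6.83
position: [0.6449, -0.2168, 0.196]
ee_rot: [0.999, 0.047, 0.002, 0.001]
ft_force: [-0.0, 0.2, 0.1]
grip_width: 0.404
grasp_force: 0.0
```

```bash
cat >> h.py <<'E'
def grab(n="top",k=4):
    im=np.mean([camera(n).astype(float) for _ in range(k)],0)[:,:,::-1].astype(np.uint8)
    return im,cv2.cvtColor(im,cv2.COLOR_BGR2HSV).astype(int)
E
python3 - <<'E'
from h import *
im,hsv=grab(); H,S,V=[hsv[:,:,i] for i in range(3)]
np.save("im1.npy",im)
w=np.zeros(H.shape,bool); w[185:220,355:380]=1
rect(w&(H>60)&(H<95)&(S>60),.017,"green")
w[:]=0;w[225:288,190:345]=1
rect(w&((S>60)|(V<110)),.011,"loose")
cv2.imwrite("pics/t3.png",cv2.resize(im[170:235,320:400],None,fx=7,fy=7,interpolation=cv2.INTER_CUBIC))
st()
E
```

```text
green mean [ 0.5577 -0.2259] rect c [ 557.  -225.4] size [12.2 21.9] ang 88.8 long axis deg 2.2 px [367.2 207.3]
loose mean [0.4037 0.2869] rect c [416.  293.1] size [ 27.3 163.2] ang 89.7 long axis deg 176.8 px [197.5 256. ]
loose mean [ 0.4086 -0.1093] rect c [408.3 -51.2] size [186.5 210.2] ang 0.7 long axis deg 16.7 px [329.2 255.9]
loose mean [0.4125 0.2156] rect c [414.2 214.8] size [ 16.6 117.8] ang 60.6 long axis deg 150.4 px [221.3 253.2]
loose mean [ 0.4243 -0.0313] rect c [423.6 -31.9] size [12.8 38.6] ang 45.4 long axis deg 133.4 px [303.3 250.3]
7.03 [ 0.6428 -0.2165  0.1908] [[0.996, 0.095, -0.002], [0.095, -0.996, 0.001], [-0.002, -0.001, -1.0]] 0.397 [-0.3 -0.3 -0.5]
```

View pics/t3.png

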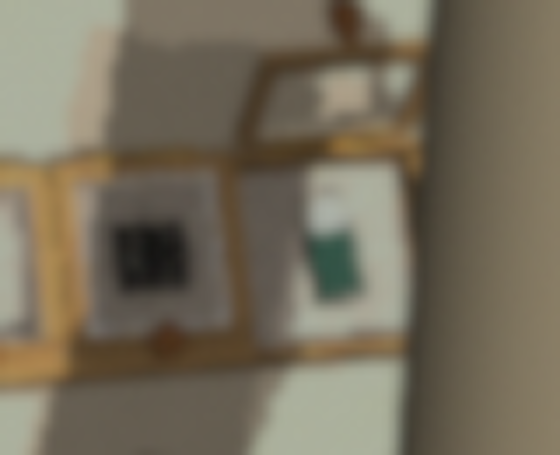

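```bash
python3 - <<'E'
from h import *
go(.5610,-.2271,.009,6.9)
E
```

```text
7.03 [ 0.6428 -0.2165  0.1908] [[0.996, 0.095, -0.002], [0.095, -0.996, 0.001], [-0.002, -0.001, -1.0]] 0.397 [-0.3 -0.3 -0.5]
heading 5.43 turn z -0.245 shift [-2.051  0.022  4.55 ]
```

Emit:
carry_out(
  commands=[
    [[0,0,0,0,0,-0.24],[-0.5,0.01,0,0,0,0],[-0.5,0,0,0,0,0],[-0.5,0,0,0,0,0],[-0.55,0,0,0,0,0],[0,0,0.6,0,0,0],[0,0,0.6,0,0,0],[0,0,0.6,0,0,0],[0,0,0.6,0,0,0],[0,0,0.5,0,0,0],[0,0,0.4,0,0,0],[0,0,0,0,0,0],[0,0,0,0,0,0],[0,0,0,0,0,0]],
  ],
)

```text
clock: 8.2
position: [0.5626, -0.2269, 0.0613]
ee_rot: [0.998, 0.06, 0.0, 0.0]
ft_force: [1.1, 0.4, 0.3]
grip_width: 0.399
grasp_force: 0.0
```

```bash
python3 - <<'E'
from h import *
go(.5610,-.2271,.009,6.9)
E
```

```text
8.2 [ 0.5626 -0.2269  0.0613] [[0.993, 0.12, 0.001], [0.12, -0.993, -0.0], [0.001, 0.0, -1.0]] 0.399 [1.1 0.4 0.3]
heading 6.9 turn z 0.0 shift [-0.042 -0.     1.308]
```

Emit:
carry_out(
  commands=[
    [[-0.04,0,0.35,0,0,0],[0,0,0.35,0,0,0],[0,0,0.3,0,0,0],[0,0,0.2,0,0,0],[0,0,0.1,0,0,0],[0,0,0,0,0,0],[0,0,0,0,0,0],[0,0,0,0,0,0]],
  ],
)

```text
clock: 8.87
position: [0.5611, -0.2271, 0.0091]
ee_rot: [0.998, 0.06, 0.0, 0.0]
ft_force: [-1.1, 0.3, 0.7]
grip_width: 0.402
grasp_force: 0.0
```

Emit:
carry_out(
  commands=[
    [[0,0,0,0,0,0],[0,0,0,0,0,0],[0,0,0,0,0,0],[0,0,0,0,0,0],[0,0,0,0,0,0],[0,0,0,0,0,0],[0,0,0,0,0,0],[0,0,0,0,0,0]],
  ],
  hand=1,
  force=35,
)

```text
clock: 9.53
position: [0.5611, -0.2272, 0.0093]
ee_rot: [0.998, 0.06, 0.001, 0.0]
ft_force: [-1.2, 0.5, 6.1]
grip_width: 0.22
grasp_force: 34.5
```

Emit:
carry_out(
  commands=[
    [[0,0,-0.3,0,0,0],[0,0,-0.4,0,0,0],[0,0,-0.5,0,0,0],[0,0,-0.6,0,0,0],[0,0,-0.6,0,0,0],[0,0,-0.6,0,0,0],[0,0,-0.6,0,0,0],[0,0,0,0,0,0],[0,0,0,0,0,0]],
  ],
)

```text
clock: 10.28
position: [0.5613, -0.2272, 0.1546]
ee_rot: [0.998, 0.06, 0.001, 0.001]
ft_force: [-0.3, 0.2, -0.7]
grip_width: 0.218
grasp_force: 33.9
```

```bash
python3 - <<'E'
from h import *
R=Ro.from_euler("z",2.4,degrees=True).as_matrix()
c=np.array([.486,-.405,0])
im=np.load("im0.npy");hsv=cv2.cvtColor(im,cv2.COLOR_BGR2HSV).astype(int)
w=np.zeros(hsv.shape[:2],bool);w[190:272,400:450]=1
rect(w&(hsv[:,:,2]<105),.018,"tray")
w[:]=0;w[205:288,145:210]=1
rect(w&(hsv[:,:,2]<135),.03,"gad")
st()
E
```

```text
tray mean [ 0.4859 -0.4048] rect c [ 486.9 -404.6] size [205.7  89.6] ang 2.4 long axis deg 2.4 px [426.8 231.4]
gad mean [0.4229 0.3391] rect c [425.1 337.8] size [125.4 182. ] ang 89.8 long axis deg 178.1 px [179.3 248.7]
gad mean [0.3091 0.4137] rect c [309.1 413.7] size [ 0. 41.] ang 0.7 long axis deg 90.7 px [152. 287.]
10.28 [ 0.5613 -0.2272  0.1546] [[0.993, 0.12, 0.003], [0.12, -0.993, -0.001], [0.003, 0.002, -1.0]] 0.218 [-0.3  0.2 -0.7]
```

```bash
python3 - <<'E'
from h import *
go(.548,-.402,.010,2.4)
E
```

```text
10.28 [ 0.5613 -0.2272  0.1546] [[0.993, 0.12, 0.003], [0.12, -0.993, -0.001], [0.003, 0.002, -1.0]] 0.218 [-0.3  0.2 -0.7]
heading 6.87 turn z 0.745 shift [-0.526  4.346  3.621]
```

Emit:
carry_out(
  commands=[
    [[0,0,0,0,0,0.375],[0,0,0,0,0,0.375],[-0.05,0.4,0,0,0,0],[-0.05,0.5,0,0,0,0],[-0.06,0.5,0,0,0,0],[-0.06,0.5,0,0,0,0],[-0.06,0.5,0,0,0,0],[-0.06,0.5,0,0,0,0],[-0.06,0.5,0,0,0,0],[-0.06,0.5,0,0,0,0],[-0.06,0.45,0,0,0,0],[0,0,0.5,0,0,0],[0,0,0.5,0,0,0],[0,0,0.5,0,0,0],[0,0,0.5,0,0,0],[0,0,0.4,0,0,0],[0,0,0,0,0,0],[0,0,0,0,0,0]],
  ],
)

```text
clock: 11.78
position: [0.5461, -0.401, 0.0552]
ee_rot: [1.0, 0.021, -0.001, -0.001]
ft_force: [0.4, -0.1, 0.6]
grip_width: 0.217
grasp_force: 34.0
```

```bash
python3 - <<'E'
from h import *
go(.548,-.402,.010,2.4)
E
```

```text
11.78 [ 0.5461 -0.401   0.0552] [[0.999, 0.041, -0.002], [0.041, -0.999, 0.002], [-0.002, -0.002, -1.0]] 0.217 [ 0.4 -0.1  0.6]
heading 2.38 turn z -0.004 shift [0.05  0.028 1.13 ]
```

Lower, release, rise.

Emit:
carry_out(
  commands=[
    [[0.05,0.03,0.35,0,0,0],[0,0,0.35,0,0,0],[0,0,0.25,0,0,0],[0,0,0.15,0,0,0],[0,0,0,0,0,0],[0,0,0,0,0,0],[0,0,0,0,0,0]],
  ],
)

```text
clock: 12.37
position: [0.5494, -0.4031, 0.0131]
ee_rot: [1.0, 0.021, 0.0, 0.0]
ft_force: [-0.3, -0.0, 0.3]
grip_width: 0.223
grasp_force: 34.0
```

Emit:
carry_out(
  commands=[
    [[0,0,0,0,0,0],[0,0,0,0,0,0],[0,0,0,0,0,0],[0,0,0,0,0,0],[0,0,0,0,0,0],[0,0,-0.3,0,0,0],[0,0,-0.5,0,0,0],[0,0,-0.6,0,0,0],[0,0,-0.6,0,0,0],[0,0,-0.6,0,0,0],[0,0,-0.6,0,0,0],[0,0,-0.6,0,0,0],[0,0,-0.6,0,0,0],[0,0,0,0,0,0]],
  ],
  hand=0.35,
)

```text
clock: 13.53
position: [0.551, -0.4039, 0.1956]
ee_rot: [1.0, 0.021, 0.004, 0.003]
ft_force: [0.4, -1.0, 0.7]
grip_width: 0.325
grasp_force: 0.0
```

```bash
python3 - <<'E'
from h import *
# knob at 1.8 rad
t=1.8;hx=np.array([.995,.0993]);H=np.array([.6078,-.2204])
x=-84*np.cos(t)+21.5*np.sin(t); z=84*np.sin(t)+21.5*np.cos(t);k=H+x/1000*hx
print("knob",k,.0325+z/1000)
go(k[0],k[1],.19,5.7)
E
```

```text
knob [ 0.64762259 -0.21642575] 0.10941835595786702
13.53 [ 0.551  -0.4039  0.1956] [[0.999, 0.041, 0.007], [0.041, -0.999, -0.005], [0.007, 0.005, -1.0]] 0.325 [ 0.4 -1.   0.7]
heading 2.36 turn z -0.556 shift [ 2.869 -4.425  0.134]
```

Emit:
carry_out(
  commands=[
    [[0,0,0,0,0,-0.28],[0,0,0,0,0,-0.28],[0.26,-0.44,0,0,0,0],[0.29,-0.44,0,0,0,0],[0.29,-0.44,0,0,0,0],[0.29,-0.44,0,0,0,0],[0.29,-0.44,0,0,0,0],[0.29,-0.44,0,0,0,0],[0.29,-0.44,0,0,0,0],[0.29,-0.44,0,0,0,0],[0.29,-0.44,0,0,0,0],[0.29,-0.44,0,0,0,0],[0,0,0,0,0,0],[0,0,0,0,0,0],[0,0,0,0,0,0]],
  ],
  hand=0.2,
)

```text
clock: 14.78
position: [0.6454, -0.217, 0.1889]
ee_rot: [0.999, 0.05, -0.0, 0.0]
ft_force: [-0.3, -0.4, -0.1]
grip_width: 0.403
grasp_force: 0.0
```

```bash
python3 - <<'E'
from h import *
go(.6476,-.2164,.098,5.7)
crop("side","s4.png",230,110,390,210,5)
E
```

```text
14.78 [ 0.6454 -0.217   0.1889] [[0.995, 0.099, 0.0], [0.099, -0.995, -0.001], [-0.0, 0.001, -1.0]] 0.403 [-0.3 -0.4 -0.1]
heading 5.7 turn z 0.0 shift [ 0.056 -0.01   2.272]
```

View pics/s4.png

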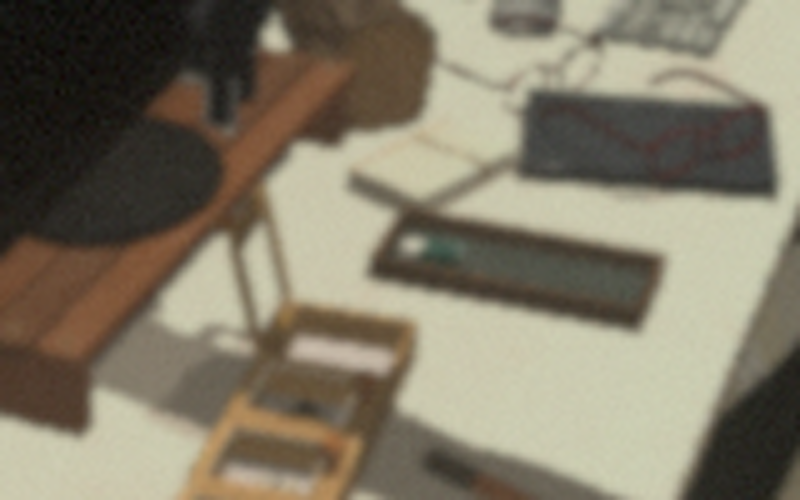

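Emit:
carry_out(
  commands=[
    [[0.05,0,0.45,0,0,0],[0,0,0.5,0,0,0],[0,0,0.5,0,0,0],[0,0,0.4,0,0,0],[0,0,0.3,0,0,0],[0,0,0.1,0,0,0],[0,0,0,0,0,0],[0,0,0,0,0,0]],
  ],
)

```text
clock: 15.5
position: [0.6479, -0.2165, 0.0993]
ee_rot: [0.999, 0.05, 0.0, 0.0]
ft_force: [0.9, -0.0, 0.2]
grip_width: 0.4
grasp_force: 0.0
```

Emit:
carry_out(
  commands=[
    [[0,0,0,0,0,0],[0,0,0,0,0,0],[0,0,0,0,0,0],[0,0,0,0,0,0],[0,0,0,0,0,0],[0,0,0,0,0,0],[0,0,0,0,0,0],[0,0,0,0,0,0]],
  ],
  hand=1,
  force=25,
)

```text
clock: 16.17
position: [0.6483, -0.2161, 0.0998]
ee_rot: [0.999, 0.05, 0.001, 0.0]
ft_force: [-1.1, -0.2, 6.6]
grip_width: 0.178
grasp_force: 24.5
```

Emit:
carry_out(
  commands=[
    [[-0.11,0,-0.05,0,0,0],[-0.18,0,-0.07,0,0,0],[-0.18,0,-0.05,0,0,0],[-0.19,0,-0.04,0,0,0],[-0.19,0,-0.02,0,0,0],[-0.19,0,-0.01,0,0,0],[-0.19,0,0.01,0,0,0],[-0.19,0,0.03,0,0,0],[-0.18,0,0.04,0,0,0],[-0.18,0,0.06,0,0,0],[-0.17,0,0.07,0,0,0]],
  ],
)

```text
clock: 17.08
position: [0.569, -0.2238, 0.0991]
ee_rot: [0.999, 0.05, -0.0, -0.0]
ft_force: [2.3, 1.1, -2.7]
grip_width: 0.177
grasp_force: 27.8
```

Emit:
carry_out(
  commands=[
    [[-0.17,0,0.09,0,0,0],[-0.16,0,0.1,0,0,0],[-0.15,0,0.12,0,0,0],[-0.14,0,0.13,0,0,0],[-0.13,0,0.14,0,0,0],[-0.11,0,0.15,0,0,0],[-0.1,0,0.16,0,0,0],[-0.09,0,0.17,0,0,0],[-0.07,0,0.18,0,0,0],[0,0,0,0,0,0],[0,0,0,0,0,0]],
  ],
)

```text
clock: 18.0
position: [0.5245, -0.2282, 0.0493]
ee_rot: [0.999, 0.05, -0.001, -0.0]
ft_force: [-4.5, 3.4, 2.9]
grip_width: 0.176
grasp_force: 27.8
```

Emit:
carry_out(
  commands=[
    [[0,0,0,0,0,0],[0,0,0,0,0,0],[0,0,0,0,0,0],[0,0,0,0,0,0],[0,0,0,0,0,0],[0,0,-0.3,0,0,0],[0,0,-0.5,0,0,0],[0,0,-0.6,0,0,0],[0,0,-0.6,0,0,0],[0,0,-0.6,0,0,0],[0,0,0,0,0,0]],
  ],
  hand=0.2,
)

```text
clock: 18.92
position: [0.528, -0.2291, 0.1603]
ee_rot: [0.999, 0.05, 0.004, 0.002]
ft_force: [0.2, -0.7, 1.2]
grip_width: 0.4
grasp_force: 0.0
```

```bash
python3 - <<'E'
from h import *
go(.4141,-.1288,.10,None)
im,hsv=grab(); H,S,V=[hsv[:,:,i] for i in range(3)]
w=np.zeros(H.shape,bool);w[225:288,190:270]=1
m=((H<18)&(S>110))
rect(w&((S>60)|(V<100)),.011,"hlL")
w[:]=0;w[225:288,285:355]=1
rect(w&m,.011,"orange R/stick"); 
crop("top","t5.png",255,180,415,280,5)
E
```

```text
18.92 [ 0.528  -0.2291  0.1603] [[0.995, 0.1, 0.007], [0.1, -0.995, -0.003], [0.007, 0.004, -1.0]] 0.4 [ 0.2 -0.7  1.2]
heading 5.73 turn z 0.0 shift [-2.594 -2.784  1.477]
hlL mean [0.4056 0.2866] rect c [416.  293.1] size [ 27.1 163.2] ang 89.7 long axis deg 177.2 px [197.6 255.3]
hlL mean [0.4111 0.2165] rect c [414.7 214.5] size [ 16.7 116.7] ang 60.6 long axis deg 150.3 px [221.  253.7]
orange R/stick mean [0.4993 0.0135] rect c [497.7  13.9] size [ 6.2 21.3] ang 0.7 long axis deg 90.1 px [288.6 225.5]
orange R/stick mean [ 0.4257 -0.0324] rect c [425.1 -31.9] size [ 6.4 27.9] ang 45.4 long axis deg 130.9 px [303.7 249.8]
orange R/stick mean [ 0.3971 -0.123 ] rect c [ 397.1 -122.9] size [11.4 77.4] ang 71.0 long axis deg 160.6 px [333.8 259.7]
```

View pics/t5.png

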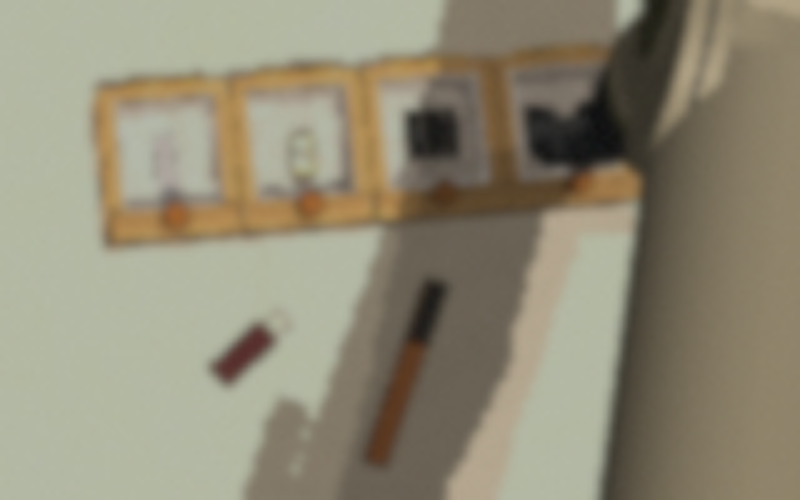

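```bash
python3 - <<'E'
from h import *
go(.4138,-.1288,.06,-19.2); print(get_obs()["joint_pos"].round(2))
E
```

```text
19.17 [ 0.5249 -0.2281  0.1534] [[0.995, 0.1, -0.001], [0.1, -0.995, 0.0], [-0.001, -0.001, -1.0]] 0.395 [ 0.4  0.4 -0.4]
heading 5.73 turn z 4.155 shift [-3.437 -1.432  2.339]
[ 0.65  0.3  -0.38  1.69  0.12  1.18 -1.23]
```

Emit:
carry_out(
  commands=[
    [[0,0,0,0,0,0.83],[0,0,0,0,0,0.83],[0,0,0,0,0,0.83],[0,0,0,0,0,0.83],[0,0,0,0,0,0.83],[-0.43,-0.18,0,0,0,0],[-0.43,-0.18,0,0,0,0],[-0.43,-0.18,0,0,0,0],[-0.43,-0.18,0,0,0,0],[-0.43,-0.18,0,0,0,0],[-0.43,-0.18,0,0,0,0],[-0.43,-0.18,0.3,0,0,0],[-0.43,-0.18,0.5,0,0,0],[0,0,0.5,0,0,0],[0,0,0.5,0,0,0],[0,0,0.5,0,0,0],[0,0,0,0,0,0],[0,0,0,0,0,0],[0,0,0,0,0,0]],
  ],
)

```text
clock: 20.75
position: [0.4148, -0.1287, 0.0627]
ee_rot: [0.986, -0.166, 0.0, -0.0]
ft_force: [0.3, 0.3, -0.4]
grip_width: 0.401
grasp_force: 0.0
```

```bash
python3 - <<'E'
from h import *
go(.4138,-.1288,.006,-19.2)
E
```

```text
20.75 [ 0.4148 -0.1287  0.0627] [[0.945, -0.328, 0.0], [-0.328, -0.945, 0.0], [0.0, -0.0, -1.0]] 0.401 [ 0.3  0.3 -0.4]
heading -19.17 turn z 0.005 shift [-0.022  0.01   1.418]
```

Emit:
carry_out(
  commands=[
    [[-0.02,0.01,0.35,0,0,0],[0,0,0.35,0,0,0],[0,0,0.3,0,0,0],[0,0,0.3,0,0,0],[0,0,0.11,0,0,0],[0,0,0,0,0,0],[0,0,0,0,0,0],[0,0,0,0,0,0]],
  ],
)

```text
clock: 21.42
position: [0.4143, -0.1291, 0.0067]
ee_rot: [0.986, -0.167, 0.001, 0.0]
ft_force: [-0.1, -0.1, -0.4]
grip_width: 0.399
grasp_force: 0.0
```

Emit:
carry_out(
  commands=[
    [[0,0,0,0,0,0],[0,0,0,0,0,0],[0,0,0,0,0,0],[0,0,0,0,0,0],[0,0,0,0,0,0],[0,0,0,0,0,0],[0,0,0,0,0,0],[0,0,0,0,0,0]],
  ],
  hand=1,
  force=40,
)

```text
clock: 22.08
position: [0.4141, -0.1291, 0.0066]
ee_rot: [0.986, -0.167, 0.001, 0.0]
ft_force: [-2.4, 1.3, 8.4]
grip_width: 0.171
grasp_force: 39.4
```

Emit:
carry_out(
  commands=[
    [[0,0,-0.3,0,0,0],[0,0,-0.4,0,0,0],[0,0,-0.6,0,0,0],[0,0,-0.6,0,0,0],[0,0,-0.6,0,0,0],[0,0,-0.3,0,0,0],[0,0,0,0,0,0],[0,0,0,0,0,0]],
  ],
)

```text
clock: 22.75
position: [0.4139, -0.129, 0.1182]
ee_rot: [0.986, -0.167, 0.001, 0.0]
ft_force: [1.0, 0.3, -0.3]
grip_width: 0.173
grasp_force: 39.3
```

```bash
python3 - <<'E'
from h import *
c=np.array([.486,-.4045]);a=np.radians(2.4);X=np.array([np.cos(a),np.sin(a)]);Y=np.array([-X[1],X[0]])
for d in(.018,-.018):
    p=c-.035*X+d*Y; go(*p,.06,2.4)
E
```

```text
22.75 [ 0.4139 -0.129   0.1182] [[0.944, -0.329, 0.002], [-0.329, -0.944, -0.001], [0.002, 0.0, -1.0]] 0.173 [ 1.   0.3 -0.3]
heading -19.18 turn z -3.597 shift [0.635 6.505 1.463]
22.75 [ 0.4139 -0.129   0.1182] [[0.944, -0.329, 0.002], [-0.329, -0.944, -0.001], [0.002, 0.0, -1.0]] 0.173 [ 1.   0.3 -0.3]
heading -19.18 turn z -3.597 shift [0.635 7.405 1.463]
```

Emit:
carry_out(
  commands=[
    [[0,0,0,0,0,-0.72],[0,0,0,0,0,-0.72],[0,0,0,0,0,-0.72],[0,0,0,0,0,-0.72],[0,0,0,0,0,-0.72],[0.05,0.6,0,0,0,0],[0.05,0.6,0,0,0,0],[0.05,0.6,0,0,0,0],[0.05,0.6,0,0,0,0],[0.05,0.6,0,0,0,0],[0.05,0.6,0,0,0,0],[0.05,0.6,0,0,0,0],[0.05,0.6,0,0,0,0],[0.05,0.6,0,0,0,0],[0.05,0.6,0,0,0,0],[0.05,0.7,0,0,0,0],[0.05,0.7,0,0,0,0],[0,0,0.5,0,0,0],[0,0,0.5,0,0,0],[0,0,0,0,0,0]],
  ],
)

```text
clock: 24.42
position: [0.4475, -0.4218, 0.072]
ee_rot: [1.0, 0.021, -0.003, -0.003]
ft_force: [0.4, 1.1, -1.2]
grip_width: 0.164
grasp_force: 39.3
```

```bash
python3 - <<'E'
from h import *
c=np.array([.486,-.4045]);a=np.radians(2.4);X=np.array([np.cos(a),np.sin(a)]);Y=np.array([-X[1],X[0]])
p=c-.035*X-.016*Y; go(*p,.020,2.4)
E
```

```text
24.42 [ 0.4475 -0.4218  0.072 ] [[0.999, 0.042, -0.006], [0.042, -0.999, 0.006], [-0.006, -0.006, -1.0]] 0.164 [ 0.4  1.1 -1.2]
heading 2.4 turn z -0.0 shift [0.113 0.017 1.3  ]
```

Emit:
carry_out(
  commands=[
    [[0.08,0,0.4,0,0,0],[0,0,0.4,0,0,0],[0,0,0.25,0,0,0],[0,0,0.13,0,0,0],[0,0,0,0,0,0],[0,0,0,0,0,0],[0,0,0,0,0,0],[0,0,0,0,0,0]],
  ],
)

```text
clock: 25.08
position: [0.4537, -0.4238, 0.0315]
ee_rot: [1.0, 0.021, 0.001, 0.001]
ft_force: [-0.4, 0.3, 0.0]
grip_width: 0.17
grasp_force: 39.3
```

```bash
python3 - <<'E'
from h import *
c=np.array([.486,-.4045]);a=np.radians(2.4);X=np.array([np.cos(a),np.sin(a)]);Y=np.array([-X[1],X[0]])
p=c-.035*X-.016*Y; go(*p,.022,2.4)
crop("side","s6.png",290,130,410,220,6)
E
```

```text
25.08 [ 0.4537 -0.4238  0.0315] [[0.999, 0.042, 0.001], [0.042, -0.999, -0.001], [0.001, 0.001, -1.0]] 0.17 [-0.4  0.3  0. ]
heading 2.43 turn z 0.004 shift [-0.049 -0.049  0.238]
```

View pics/s6.png

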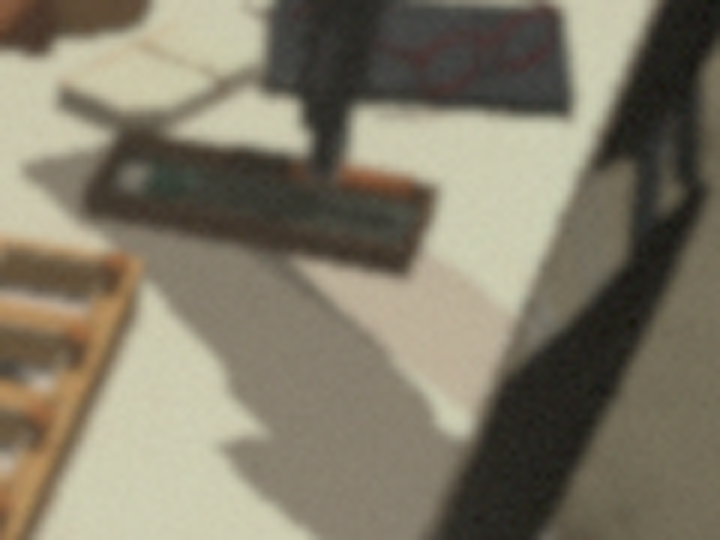

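Emit:
carry_out(
  commands=[
    [[-0.04,-0.07,0.12,0,0,0],[0,0,0.12,0,0,0],[0,0,0,0,0,0],[0,0,0,0,0,0],[0,0,0,0,0,0]],
  ],
)

```text
clock: 25.55
position: [0.4515, -0.4207, 0.0208]
ee_rot: [1.0, 0.021, -0.0, -0.0]
ft_force: [0.2, -0.4, -0.7]
grip_width: 0.168
grasp_force: 39.3
```

Emit:
carry_out(
  commands=[
    [[0,0,0,0,0,0],[0,0,0,0,0,0],[0,0,0,0,0,0],[0,0,0,0,0,0],[0,0,0,0,0,0],[0,0,-0.3,0,0,0],[0,0,-0.5,0,0,0],[0,0,-0.6,0,0,0],[0,0,-0.6,0,0,0],[0,0,-0.6,0,0,0],[0,0,0,0,0,0],[0,0,0,0,0,0],[0,0,0,0,0,0]],
  ],
  hand=0.4,
)

```text
clock: 26.63
position: [0.4514, -0.4206, 0.125]
ee_rot: [1.0, 0.021, -0.0, 0.0]
ft_force: [0.0, -0.3, -0.6]
grip_width: 0.298
grasp_force: 0.0
```

```bash
python3 - <<'E'
from h import *
go(.4139,.2147,.10,-29.5)
go(.429,-.035,.10,-48)
E
```

```text
26.63 [ 0.4514 -0.4206  0.125 ] [[0.999, 0.042, -0.0], [0.042, -0.999, -0.0], [-0.0, 0.0, -1.0]] 0.298 [ 0.  -0.3 -0.6]
heading 2.43 turn z 5.321 shift [ -8.636 -13.361   0.625]
26.63 [ 0.4514 -0.4206  0.125 ] [[0.999, 0.042, -0.0], [0.042, -0.999, -0.0], [-0.0, 0.0, -1.0]] 0.298 [ 0.  -0.3 -0.6]
heading 2.43 turn z 8.405 shift [-7.537 -6.034  0.625]
```

Emit:
carry_out(
  commands=[
    [[0,0,0,0,0,0.76],[0,0,0,0,0,0.76],[0,0,0,0,0,0.76],[0,0,0,0,0,0.76],[0,0,0,0,0,0.76],[0,0,0,0,0,0.76],[0,0,0,0,0,0.76],[-0.4,-0.62,0,0,0,0],[-0.4,-0.62,0,0,0,0],[-0.4,-0.62,0,0,0,0],[-0.4,-0.62,0,0,0,0],[-0.4,-0.62,0,0,0,0],[-0.4,-0.62,0,0,0,0],[-0.4,-0.62,0,0,0,0],[-0.4,-0.62,0,0,0,0],[0,0,0,0,0,0],[0,0,0,0,0,0]],
  ],
  hand=0.2,
)

```text
clock: 28.05
position: [0.4374, -0.1835, 0.1243]
ee_rot: [0.967, -0.253, -0.001, -0.0]
ft_force: [0.2, -0.4, 0.6]
grip_width: 0.397
grasp_force: 0.0
```

```bash
python3 - <<'E'
from h import *
im,hsv=grab(); H,S,V=[hsv[:,:,i] for i in range(3)]
w=np.zeros(H.shape,bool);w[200:288,212:290]=1
rect(w&((S>60)|(V<100)),.011,"hlL")
w[:]=0;w[190:288,400:450]=1; rect(w&(H<20)&(S>120)&(V>80),.015,"tray orange")
go(.4139,.2147,.06,-29.5)
E
```

```text
hlL mean [0.563  0.1936] rect c [562.1 194. ] size [28.1 73.8] ang 0.7 long axis deg 88.6 px [230.1 204.2]
hlL mean [0.5253 0.0415] rect c [533.9  36.8] size [90.4 46.5] ang 3.2 long axis deg 16.1 px [279.6 217. ]
hlL mean [0.4121 0.2157] rect c [414.2 214.8] size [ 16.7 117.8] ang 60.6 long axis deg 150.8 px [221.3 253.3]
tray orange mean [ 0.4325 -0.42  ] rect c [ 431.2 -420. ] size [81.5 18.1] ang 1.7 long axis deg 2.4 px [432.3 249. ]
28.25 [ 0.4375 -0.186   0.1245] [[0.87, -0.494, -0.001], [-0.494, -0.87, 0.0], [-0.001, 0.0, -1.0]] 0.404 [ 0.6  0.5 -0.2]
heading -29.59 turn z -0.014 shift [-5.445 -8.428  1.614]
```

Emit:
carry_out(
  commands=[
    [[-0.39,-0.6,0,0,0,0],[-0.39,-0.6,0,0,0,0],[-0.39,-0.6,0,0,0,0],[-0.39,-0.6,0,0,0,0],[-0.39,-0.6,0,0,0,0],[-0.39,-0.6,0,0,0,0],[-0.39,-0.6,0,0,0,0],[-0.39,-0.6,0,0,0,0],[-0.39,-0.6,0,0,0,0],[-0.39,-0.6,0,0,0,0],[-0.39,-0.6,0,0,0,0],[-0.39,-0.6,0,0,0,0],[-0.39,-0.6,0,0,0,0],[-0.37,-0.6,0,0,0,0],[0,0,0.5,0,0,0],[0,0,0.5,0,0,0],[0,0,0.5,0,0,0],[0,0,0,0,0,0],[0,0,0,0,0,0],[0,0,0,0,0,0]],
  ],
)

```text
clock: 29.92
position: [0.4167, 0.1659, 0.0636]
ee_rot: [0.967, -0.255, -0.001, 0.002]
ft_force: [0.2, -0.5, 0.8]
grip_width: 0.401
grasp_force: 0.0
```

```bash
python3 - <<'E'
from h import *
go(.4142,.2148,.0065,-29.4)
E
```

```text
29.92 [0.4167 0.1659 0.0636] [[0.87, -0.492, -0.003], [-0.492, -0.87, -0.003], [-0.001, 0.005, -1.0]] 0.401 [ 0.2 -0.5  0.8]
heading -29.49 turn z -0.016 shift [-0.652 -1.041  1.423]
```

Emit:
carry_out(
  commands=[
    [[-0.22,-0.35,0,0,0,0],[-0.22,-0.35,0,0,0,0],[-0.21,-0.34,0,0,0,0],[0,0,0.3,0,0,0],[0,0,0.3,0,0,0],[0,0,0.3,0,0,0],[0,0,0,0,0,0],[0,0,0,0,0,0],[0,0,0,0,0,0]],
  ],
)

```text
clock: 30.67
position: [0.4153, 0.1941, 0.0269]
ee_rot: [0.967, -0.255, -0.002, 0.002]
ft_force: [-0.3, -0.0, 0.7]
grip_width: 0.398
grasp_force: 0.0
```

```bash
python3 - <<'E'
from h import *
go(.4142,.2148,.0065,-29.4)
E
```

```text
30.67 [0.4153 0.1941 0.0269] [[0.87, -0.493, -0.005], [-0.493, -0.87, -0.003], [-0.003, 0.005, -1.0]] 0.398 [-0.3 -0.   0.7]
heading -29.53 turn z -0.022 shift [-0.276 -0.439  0.509]
```

```bash
python3 - <<'E'
from h import *
o=get_obs();print(o["joint_pos"].round(3),o["joint_velocities"].round(2),o["tau"].round(1),o["torque"].round(2))
E
```

```text
[-0.664  0.207  0.137  2.099 -0.037  0.844 -2.591] [-0.   -0.    0.01  0.    0.   -0.    0.  ] [ -0.2 -43.    1.4 -29.4   0.    0.1   0. ] [ 0.03 -0.02 -0.  ]
```

Emit:
carry_out(
  commands=[
    [[0,0,-0.5,0,0,0],[0,0,0,0,0,0],[-0.27,-0.42,0,0,0,0],[0,0,0,0,0,0],[0,0,0,0,0,0]],
  ],
)

```text
clock: 31.08
position: [0.4135, 0.2114, 0.0461]
ee_rot: [0.967, -0.253, -0.002, 0.002]
ft_force: [0.1, -0.4, 0.1]
grip_width: 0.4
grasp_force: 0.0
```

```bash
python3 - <<'E'
from h import *
go(.4142,.2148,.0065,-29.4)
o=get_obs();print(o["joint_pos"].round(3))
E
```

```text
31.08 [0.4135 0.2114 0.0461] [[0.872, -0.49, -0.006], [-0.49, -0.872, -0.004], [-0.003, 0.006, -1.0]] 0.4 [ 0.1 -0.4  0.1]
heading -29.33 turn z 0.012 shift [-0.025 -0.089  0.989]
[-0.821  0.188  0.27   2.078 -0.064  0.89  -2.597]
```

Emit:
carry_out(
  commands=[
    [[-0.02,-0.08,0,0,0,0],[0,0,0.3,0,0,0],[0,0,0.3,0,0,0],[0,0,0.25,0,0,0],[0,0,0.1,0,0,0],[0,0,0,0,0,0],[0,0,0,0,0,0],[0,0,0,0,0,0]],
  ],
)

```text
clock: 31.75
position: [0.4146, 0.2131, 0.0079]
ee_rot: [0.967, -0.255, -0.002, 0.003]
ft_force: [0.7, -0.7, -0.2]
grip_width: 0.4
grasp_force: 0.0
```

```bash
python3 - <<'E'
from h import *
go(.4142,.2148,.0065,-29.4)
E
```

```text
31.75 [0.4146 0.2131 0.0079] [[0.87, -0.492, -0.006], [-0.492, -0.87, -0.004], [-0.003, 0.006, -1.0]] 0.4 [ 0.7 -0.7 -0.2]
heading -29.5 turn z -0.017 shift [-0.029 -0.032  0.035]
```

Emit:
carry_out(
  commands=[
    [[0,0,0.02,0,0,0],[0,0,0,0,0,0],[0,0,0,0,0,0],[0,0,0,0,0,0],[0,0,0,0,0,0],[0,0,0,0,0,0],[0,0,0,0,0,0],[0,0,0,0,0,0]],
  ],
  hand=1,
  force=40,
)

```text
clock: 32.42
position: [0.4146, 0.2134, 0.0072]
ee_rot: [0.967, -0.254, -0.002, 0.003]
ft_force: [-0.4, 0.0, 5.9]
grip_width: 0.165
grasp_force: 39.8
```

Emit:
carry_out(
  commands=[
    [[0,0,-0.3,0,0,0],[0,0,-0.4,0,0,0],[0,0,-0.6,0,0,0],[0,0,-0.6,0,0,0],[0,0,-0.6,0,0,0],[0,0,-0.3,0,0,0],[0,0,0,0,0,0],[0,0,0,0,0,0]],
  ],
)

```text
clock: 33.08
position: [0.4148, 0.2144, 0.1188]
ee_rot: [0.967, -0.254, -0.002, 0.002]
ft_force: [0.3, 0.4, -1.2]
grip_width: 0.169
grasp_force: 39.2
```

```bash
cat >> h.py <<'E'
c=np.array([.486,-.4045]);_a=np.radians(2.4);X=np.array([np.cos(_a),np.sin(_a)]);Y=np.array([-X[1],X[0]])
P2=c-.035*X+.017*Y
E
python3 - <<'E'
from h import *
go(*P2,.10,2.4); print(get_obs()["joint_pos"].round(2))
E
```

```text
33.08 [0.4148 0.2144 0.1188] [[0.871, -0.491, -0.006], [-0.491, -0.871, -0.003], [-0.004, 0.006, -1.0]] 0.169 [ 0.3  0.4 -1.2]
heading -29.4 turn z -5.3 shift [ 0.259 15.106  0.516]
[-1.17  0.09  0.62  2.02 -0.06  1.06 -2.6 ]
```

Emit:
carry_out(
  commands=[
    [[0,0,0,0,0,-0.76],[0,0,0,0,0,-0.76],[0,0,0,0,0,-0.76],[0,0,0,0,0,-0.76],[0,0,0,0,0,-0.76],[0,0,0,0,0,-0.76],[0,0,0,0,0,-0.74],[0.01,0.4,0,0,0,0],[0.01,0.55,0,0,0,0],[0.01,0.55,0,0,0,0],[0.01,0.55,0,0,0,0],[0.01,0.55,0,0,0,0],[0.01,0.55,0,0,0,0],[0.01,0.55,0,0,0,0],[0.01,0.55,0,0,0,0],[0.01,0.55,0,0,0,0],[0.01,0.55,0,0,0,0],[0.01,0.55,0,0,0,0],[0.01,0.55,0,0,0,0],[0.01,0.55,0,0,0,0]],
  ],
)

```text
clock: 34.75
position: [0.4304, -0.0678, 0.1189]
ee_rot: [1.0, 0.019, -0.004, 0.002]
ft_force: [0.3, 0.1, 0.7]
grip_width: 0.171
grasp_force: 39.2
```

```bash
python3 - <<'E'
from h import *
go(*P2,.08,2.4); print(get_obs()["joint_pos"].round(2))
E
```

```text
34.75 [ 0.4304 -0.0678  0.1189] [[0.999, 0.038, -0.008], [0.038, -0.999, -0.005], [-0.008, 0.004, -1.0]] 0.171 [0.3 0.1 0.7]
heading 2.2 turn z -0.033 shift [0.168 8.04  1.007]
[-0.83 -0.02  0.89  2.11  0.02  1.06 -1.49]
```

Emit:
carry_out(
  commands=[
    [[0,0.55,0,0,0,-0.03],[0.01,0.55,0,0,0,0],[0.01,0.55,0,0,0,0],[0.01,0.55,0,0,0,0],[0.01,0.55,0,0,0,0],[0.01,0.55,0,0,0,0],[0.01,0.55,0,0,0,0],[0.01,0.55,0,0,0,0],[0.01,0.55,0,0,0,0],[0.01,0.55,0,0,0,0],[0.01,0.55,0,0,0,0],[0.01,0.55,0,0,0,0],[0.01,0.55,0,0,0,0],[0.01,0.55,0,0,0,0],[0,0,0.5,0,0,0],[0,0,0.5,0,0,0],[0,0,0,0,0,0],[0,0,0,0,0,0],[0,0,0,0,0,0]],
  ],
)

```text
clock: 36.33
position: [0.4493, -0.374, 0.0813]
ee_rot: [1.0, 0.021, -0.004, 0.002]
ft_force: [-0.2, -0.1, 0.4]
grip_width: 0.169
grasp_force: 39.2
```

```bash
python3 - <<'E'
from h import *
go(*P2,.022,2.4)
crop("side","s7.png",290,130,410,220,6)
E
```

```text
36.33 [ 0.4493 -0.374   0.0813] [[0.999, 0.042, -0.007], [0.042, -0.999, -0.004], [-0.007, 0.004, -1.0]] 0.169 [-0.2 -0.1  0.4]
heading 2.43 turn z 0.006 shift [0.019 0.371 1.483]
```

View pics/s7.png

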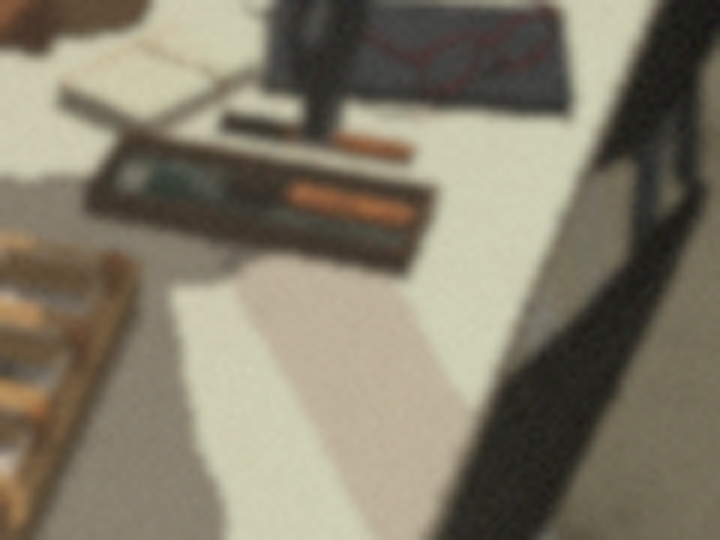

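```bash
python3 - <<'E'
from h import *
def d(p): q=np.array(p[:2])-c; return (q@X).round(4),(q@Y).round(4)
print("hl1 side",d(px2w("side",348.7,163.8,.014)), "top meas",d((.4325,-.42)))
for n,(u,v) in dict(BL=(122,132),BR=(437,185),FL=(88,212),FR=(408,272)).items(): print(n,d(px2w("side",290+u/6,130+v/6,.02 if n[0]=="B" else .0)))
E
```

```text
hl1 side (np.float64(-0.0551), np.float64(-0.009)) top meas (np.float64(-0.0541), np.float64(-0.0132))
BL (np.float64(0.1033), np.float64(-0.0327))
BR (np.float64(-0.1017), np.float64(-0.0401))
FL (np.float64(0.1025), np.float64(0.0398))
FR (np.float64(-0.1016), np.float64(0.0363))
```

Emit:
carry_out(
  commands=[
    [[0.02,0.16,0.3,0,0,0],[0,0.16,0.4,0,0,0],[0,0,0.4,0,0,0],[0,0,0.25,0,0,0],[0,0,0.1,0,0,0],[0,0,0,0,0,0],[0,0,0,0,0,0],[0,0,0,0,0,0]],
  ],
)

```text
clock: 37.05
position: [0.4513, -0.3869, 0.024]
ee_rot: [1.0, 0.022, -0.003, 0.002]
ft_force: [0.3, 0.1, 0.6]
grip_width: 0.17
grasp_force: 39.2
```

```bash
python3 - <<'E'
from h import *
go(*(P2+.002*Y),.022,2.4)
E
```

```text
37.05 [ 0.4513 -0.3869  0.024 ] [[0.999, 0.044, -0.005], [0.044, -0.999, -0.005], [-0.006, 0.005, -1.0]] 0.17 [0.3 0.1 0.6]
heading 2.51 turn z 0.019 shift [-0.026  0.002  0.051]
```

Emit:
carry_out(
  commands=[
    [[0,0,0.04,0,0,0],[0,0,0,0,0,0],[0,0,0,0,0,0],[0,0,0,0,0,0],[0,0,0,0,0,0],[0,0,0,0,0,0],[0,0,-0.3,0,0,0],[0,0,-0.5,0,0,0],[0,0,-0.6,0,0,0],[0,0,-0.6,0,0,0],[0,0,-0.6,0,0,0],[0,0,0,0,0,0]],
  ],
  hand=0.4,
)

```text
clock: 38.05
position: [0.4528, -0.3881, 0.1307]
ee_rot: [1.0, 0.021, -0.001, 0.004]
ft_force: [0.3, -2.0, -0.1]
grip_width: 0.301
grasp_force: 0.0
```

```bash
python3 - <<'E'
from h import *
im,hsv=grab(); H,S,V=[hsv[:,:,i] for i in range(3)]
w=np.zeros(H.shape,bool);w[225:280,285:330]=1
rect(w&(S>70),.008,"stick")
for hd in(-48,42): go(.429,-.035,.10,hd)
print(get_obs()["joint_pos"].round(2))
E
```

```text
stick mean [ 0.4988 -0.0216] rect c [497.3 -38.1] size [  9.2 125.2] ang 0.7 long axis deg 93.3 px [300.1 225.9]
stick mean [ 0.4314 -0.0038] rect c [431.9  -4. ] size [12.8 36.5] ang 45.5 long axis deg 133.2 px [294.2 247.9]
38.25 [ 0.4512 -0.3858  0.1251] [[0.999, 0.044, -0.007], [0.044, -0.999, -0.004], [-0.007, 0.003, -1.0]] 0.301 [ 0.5  0.2 -0.7]
heading 2.5 turn z 8.417 shift [-6.887 -5.46   0.599]
38.25 [ 0.4512 -0.3858  0.1251] [[0.999, 0.044, -0.007], [0.044, -0.999, -0.004], [-0.007, 0.003, -1.0]] 0.301 [ 0.5  0.2 -0.7]
heading 2.5 turn z -6.583 shift [ 5.46  -6.887  0.599]
[-0.1   0.49  0.95  1.71 -0.42  1.16 -0.57]
```

Emit:
carry_out(
  commands=[
    [[0,0,0,0,0,-1],[0,0,0,0,0,-1],[0,0,0,0,0,-1],[0,0,0,0,0,-1],[0,0,0,0,0,-1],[0,0,0,0,0,-1],[0,0,0,0,0,-1],[0,0,0,0,0,-1],[0,0,0,0,0,-1],[0,0,0,0,0,-1],[0,0,0,0,0,-1],[0,0,0,0,0,0],[0,-0.5,0,0,0,0],[0,0,0,0,0,0]],
  ],
  hand=0.2,
)

```text
clock: 39.42
position: [0.4298, -0.3785, 0.1246]
ee_rot: [0.828, 0.56, -0.005, -0.001]
ft_force: [-0.7, -1.5, -0.3]
grip_width: 0.4
grasp_force: 0.0
```

```bash
python3 - <<'E'
from h import *
go(.434,-.007,.10,133);print(get_obs()["joint_pos"].round(2))
im,hsv=grab(); H,S,V=[hsv[:,:,i] for i in range(3)]
w=np.zeros(H.shape,bool);w[228:280,270:330]=1
rect(w&(S>70),.008,"stick")
E
```

```text
39.42 [ 0.4298 -0.3785  0.1246] [[0.372, 0.928, -0.009], [0.928, -0.372, -0.003], [-0.006, -0.008, -1.0]] 0.4 [-0.7 -1.5 -0.3]
heading 68.18 turn z -10.804 shift [6.719 6.415 0.587]
[ 0.05  0.36  0.72  1.76 -0.25  1.12  0.46]
stick mean [0.4918 0.0321] rect c [491.8  32.1] size [ 0.  33.5] ang 0.7 long axis deg 90.7 px [282.5 228. ]
stick mean [ 0.431  -0.0036] rect c [431.9  -4. ] size [12.8 36.5] ang 45.5 long axis deg 133.8 px [294.1 248. ]
```

Emit:
carry_out(
  commands=[
    [[0,0,0,0,0,-1],[0,0,0,0,0,-1],[0,0,0,0,0,-1],[0,0,0,0,0,-1],[0,0,0,0,0,-1],[0,0,0,0,0,-1],[0,0,0,0,0,-1],[0,0,0,0,0,-1],[0,0,0,0,0,-1],[0,0,0,0,0,-1],[0,0,0,0,0,-0.8],[0.4,0.4,0,0,0,0],[0.4,0.4,0,0,0,0],[0.4,0.4,0,0,0,0],[0.4,0.4,0,0,0,0],[0.4,0.4,0,0,0,0],[0.4,0.4,0,0,0,0],[0.4,0.4,0,0,0,0],[0.4,0.4,0,0,0,0],[0,0,0,0,0,0]],
  ],
)

```text
clock: 41.28
position: [0.4392, -0.1935, 0.1245]
ee_rot: [0.395, 0.919, -0.003, -0.003]
ft_force: [0.7, -0.0, -0.1]
grip_width: 0.401
grasp_force: 0.0
```

```bash
python3 - <<'E'
from h import *
go(.434,-.007,.06,133);print(get_obs()["joint_pos"].round(2))
E
```

```text
41.28 [ 0.4392 -0.1935  0.1245] [[-0.689, 0.725, -0.007], [0.725, 0.689, -0.003], [0.003, -0.007, -1.0]] 0.401 [ 0.7 -0.  -0.1]
heading 133.52 turn z 0.087 shift [3.494 3.097 1.6  ]
[-0.07  0.11  0.41  1.98 -0.04  1.07  1.12]
```

Emit:
carry_out(
  commands=[
    [[0.44,0.39,0,0,0,0.09],[0.44,0.39,0,0,0,0],[0.44,0.39,0,0,0,0],[0.44,0.39,0,0,0,0],[0.44,0.39,0,0,0,0],[0.44,0.39,0,0,0,0],[0.44,0.39,0,0,0,0],[0.44,0.37,0,0,0,0],[0,0,0.5,0,0,0],[0,0,0.5,0,0,0],[0,0,0.5,0,0,0],[0,0,0,0,0,0],[0,0,0,0,0,0],[0,0,0,0,0,0]],
  ],
)

```text
clock: 42.45
position: [0.4338, -0.0108, 0.0648]
ee_rot: [0.401, 0.916, -0.003, -0.002]
ft_force: [-0.1, 0.1, -0.2]
grip_width: 0.403
grasp_force: 0.0
```

```bash
python3 - <<'E'
from h import *
go(.434,-.007,.004,133);print(get_obs()["joint_pos"].round(2))
E
```

```text
42.45 [ 0.4338 -0.0108  0.0648] [[-0.678, 0.735, -0.006], [0.735, 0.678, -0.004], [0.001, -0.007, -1.0]] 0.403 [-0.1  0.1 -0.2]
heading 132.71 turn z -0.048 shift [0.064 0.079 1.52 ]
[-0.29  0.09  0.21  2.13 -0.02  0.92  0.68]
```

Emit:
carry_out(
  commands=[
    [[0.06,0.08,0.35,0,0,0],[0,0,0.35,0,0,0],[0,0,0.3,0,0,0],[0,0,0.3,0,0,0],[0,0,0.2,0,0,0],[0,0,0,0,0,0],[0,0,0,0,0,0],[0,0,0,0,0,0]],
  ],
)

```text
clock: 43.12
position: [0.4341, -0.0069, 0.0048]
ee_rot: [0.401, 0.916, -0.003, -0.002]
ft_force: [0.8, 0.1, 1.2]
grip_width: 0.399
grasp_force: 0.0
```

Emit:
carry_out(
  commands=[
    [[0,0,0,0,0,0],[0,0,0,0,0,0],[0,0,0,0,0,0],[0,0,0,0,0,0],[0,0,0,0,0,0],[0,0,0,0,0,0],[0,0,0,0,0,0],[0,0,0,0,0,0]],
  ],
  hand=1,
  force=30,
)

```text
clock: 43.78
position: [0.434, -0.0068, 0.0048]
ee_rot: [0.401, 0.916, -0.003, -0.002]
ft_force: [-2.3, 0.1, 6.2]
grip_width: 0.186
grasp_force: 29.2
```

Emit:
carry_out(
  commands=[
    [[0,0,-0.3,0,0,0],[0,0,-0.4,0,0,0],[0,0,-0.6,0,0,0],[0,0,-0.6,0,0,0],[0,0,-0.6,0,0,0],[0,0,-0.3,0,0,0],[0,0,0,0,0,0],[0,0,0,0,0,0]],
  ],
)

```text
clock: 44.45
position: [0.4345, -0.0064, 0.1164]
ee_rot: [0.401, 0.916, -0.003, -0.001]
ft_force: [0.3, -1.4, -0.3]
grip_width: 0.19
grasp_force: 29.5
```

```bash
python3 - <<'E'
from h import *
go(.4245,.340,.08,None);print(get_obs()["joint_pos"].round(2))
E
```

```text
44.45 [ 0.4345 -0.0064  0.1164] [[-0.679, 0.734, -0.005], [0.734, 0.679, -0.004], [0.0, -0.006, -1.0]] 0.19 [ 0.3 -1.4 -0.3]
heading 132.76 turn z 0.0 shift [6.527 5.701 0.879]
[-0.3   0.01  0.21  2.09  0.    1.05  0.66]
```

Emit:
carry_out(
  commands=[
    [[0.36,0.32,0,0,0,0],[0.36,0.32,0,0,0,0],[0.36,0.32,0,0,0,0],[0.36,0.32,0,0,0,0],[0.36,0.32,0,0,0,0],[0.36,0.32,0,0,0,0],[0.36,0.32,0,0,0,0],[0.36,0.32,0,0,0,0],[0.36,0.32,0,0,0,0],[0.36,0.32,0,0,0,0],[0.36,0.32,0,0,0,0],[0.36,0.32,0,0,0,0],[0.36,0.32,0,0,0,0],[0.36,0.32,0,0,0,0],[0.36,0.32,0,0,0,0],[0.36,0.32,0,0,0,0],[0.36,0.32,0,0,0,0],[0.36,0.26,0,0,0,0],[0,0,0,0,0,0],[0,0,0,0,0,0]],
  ],
)

```text
clock: 46.12
position: [0.4245, 0.3389, 0.1129]
ee_rot: [0.4, 0.917, -0.004, -0.003]
ft_force: [0.7, -1.2, -0.0]
grip_width: 0.191
grasp_force: 29.5
```

```bash
python3 - <<'E'
from h import *
go(.4245,.340,.012,None)
E
```

```text
46.12 [0.4245 0.3389 0.1129] [[-0.68, 0.733, -0.009], [0.733, 0.68, -0.006], [0.002, -0.01, -1.0]] 0.191 [ 0.7 -1.2 -0. ]
heading 132.86 turn z 0.0 shift [0.017 0.045 2.523]
```

Emit:
carry_out(
  commands=[
    [[0,0,0.5,0,0,0],[0,0,0.5,0,0,0],[0,0,0.5,0,0,0],[0,0,0.4,0,0,0],[0,0,0.3,0,0,0],[0,0,0.2,0,0,0],[0,0,0.12,0,0,0],[0,0,0,0,0,0],[0,0,0,0,0,0],[0,0,0,0,0,0]],
  ],
)

```text
clock: 46.95
position: [0.4253, 0.3386, 0.0145]
ee_rot: [0.401, 0.916, -0.003, -0.002]
ft_force: [0.8, 0.6, -0.9]
grip_width: 0.187
grasp_force: 29.5
```

Emit:
carry_out(
  commands=[
    [[0,0,0,0,0,0],[0,0,0,0,0,0],[0,0,0,0,0,0],[0,0,0,0,0,0],[0,0,0,0,0,0],[0,0,-0.3,0,0,0],[0,0,-0.5,0,0,0],[0,0,-0.6,0,0,0],[0,0,-0.6,0,0,0],[0,0,-0.6,0,0,0],[0,0,-0.6,0,0,0],[0,0,-0.6,0,0,0],[0,0,0,0,0,0]],
  ],
  hand=0.3,
)

```text
clock: 48.03
position: [0.4276, 0.3405, 0.1717]
ee_rot: [0.401, 0.916, 0.0, -0.001]
ft_force: [0.8, -0.4, 0.8]
grip_width: 0.353
grasp_force: 0.0
```

Emit:
carry_out(
  commands=[
    [[-0.3,-0.3,0,0,0,0],[-0.35,-0.3,0,0,0,0],[-0.35,-0.3,0,0,0,0],[-0.35,-0.3,0,0,0,0],[-0.35,-0.3,0,0,0,0],[-0.35,-0.3,0,0,0,0],[-0.35,-0.3,0,0,0,0],[-0.35,-0.3,0,0,0,0],[-0.35,-0.3,0,0,0,0],[-0.35,-0.3,0,0,0,0],[-0.35,-0.3,0,0,0,0],[0,0,0,0,0,0],[0,0,0,0,0,0]],
  ],
)

```text
clock: 49.12
position: [0.4322, 0.1371, 0.167]
ee_rot: [0.401, 0.916, -0.003, -0.002]
ft_force: [-1.2, 0.4, -0.3]
grip_width: 0.351
grasp_force: 0.0
```

```bash
python3 - <<'E'
from h import *
st()
im,_=grab()
a=cv2.resize(im[170:290,140:460],None,fx=2.5,fy=2.5,interpolation=cv2.INTER_CUBIC)
s,_=grab("side")
b=cv2.resize(s[140:320,220:380],None,fx=1.6,fy=1.6,interpolation=cv2.INTER_CUBIC)
m=np.zeros((590,800,3),np.uint8);m[:300]=a;m[301:301+288,:256]=b
t=cv2.resize(im[185:275,400:455],None,fx=3.2,fy=3.2,interpolation=cv2.INTER_CUBIC);m[301:301+288,300:300+t.shape[1]]=t
t=cv2.resize(im[210:285,145:215],None,fx=3.8,fy=3.8,interpolation=cv2.INTER_CUBIC);m[301:301+t.shape[0],500:500+t.shape[1]]=t
cv2.imwrite("pics/final.png",m)
E
```

```text
49.12 [0.4322 0.1371 0.167 ] [[-0.678, 0.735, -0.006], [0.735, 0.678, -0.004], [0.001, -0.007, -1.0]] 0.351 [-1.2  0.4 -0.3]
```

View pics/final.png

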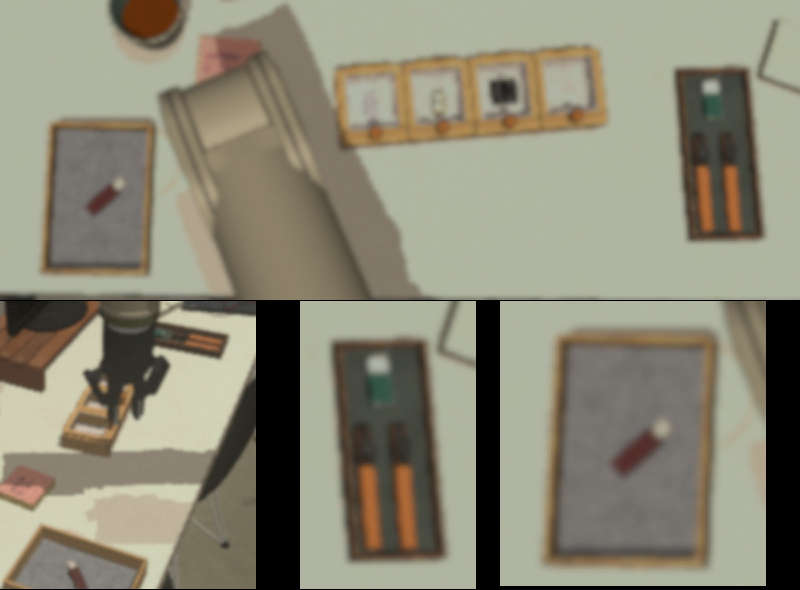

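The final picture shows the eraser and both highlighters flat in the pen tray. The memory stick lies in the gadget tray, all four lids are shut, and nothing loose is left on the desk.

```bash
python3 -c "
from workcell import hand_in
print(hand_in())"
```

```text
the job is handed in; nothing more can be done
None
```

The job is handed in: the eraser and both highlighters are in the pen tray, the memory stick is in the gadget tray, and lid 4 (the only one I opened) is shut; no pen, video adapter or network switch was on the desk.

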